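# Mount a roll of tape on the sloping unwinder

### The job

Load the tape unwinder: lay the tan roll of tape flat on the sloping plate, up against its two stop pegs so that its core surrounds the hole, and let go of it. Then take the green-flanged spindle out of its wooden block and push its rod through the core and right through the hole in the plate, until the green flange lies fully home on the tape, and let go. Leave the white label roll and the glue bottle where they stand.

Things in the scene. Friction and masses are not known exactly. Their poses are not given: they have to be found in the camera images.
- unwinder: fixed tape unwinder: grey base 125 x 130 x 10 mm on the table, four posts, a sloping aluminium plate on top. Origin: centre of the base's underside; z up; x points to the high side of the plate, -x to the low side, which faces the robot's base within about 30 degrees
- unwinder_plate: sloping plate, 122 x 122 x 12 mm, face 27 degrees from level. Origin: middle of the hole at the upper face, 120 mm straight above the unwinder's origin. z: square out of the face; x: up the slope; y: level. Hole along z: 17 mm in diameter, 3 mm chamfer at the mouth, open right through (a brass bush, bore 18 mm, ends 18 mm below the face; free air beneath)
- tape_roll: tan roll of tape lying flat on the table: ring of 92 mm outer diameter, 24 mm high, bore 77 mm (wall 8 to 11 mm, middle of the wall 41 mm from the centre), 0.11 kg, loose. Origin: centre of its underside; z along its axis. Can be gripped across its wall, one finger in the bore
- spindle: loose spindle, 0.14 kg, upright in the block: green flange 88 mm in diameter, 5 mm thick; on it a round black knob, 26 mm in diameter, 5 to 41 mm above the origin; below it a steel rod 14 mm in diameter, 58 mm long, last 12 mm tapered. Origin: on the axis at the flange's underside (parked: 66 mm above the table; home on the unwinder: 24 mm out from the plate's face); z towards the knob
- spindle_tip (a point): end of the spindle's rod, on its axis, 58 mm below the spindle's origin
- spindle_block: fixed wooden block 70 x 70 x 66 mm with an upright hole 18 mm in diameter, 62 mm deep, in the middle of its top; the spindle is parked in it. Origin: centre of its underside; z up. Block and tape roll may have changed places
- label_roll: white label roll, 84 mm in diameter and 50 mm high, a loose bystander. Origin: centre of its underside
- glue: white glue bottle with a red cap, 47 mm in diameter and 130 mm high, a loose bystander. Origin: centre of its underside
- peg_left (a point): foot, on the plate's face, of one of the two steel stop pegs on the low side, 8 mm in diameter, 14 mm high, square to the face: in the plate's frame at x = -39, y = +33 mm. A tape roll lying against both pegs has its centre within about 2 mm of the hole's axis
- peg_right (a point): foot of the other stop peg, at x = -39, y = -33 mm in the plate's frame

How it is judged (in metres and radians):
On the way, in this order (a step that is already met when the one before it is completed fails the run):
1. the tape roll lies flat on the sloping plate round the hole, released, the spindle still well away from the hole (x of tape_roll in the frame of unwinder_plate between -0.01 and 0.01 m and y of tape_roll in the frame of unwinder_plate between -0.01 and 0.01 m and z of tape_roll in the frame of unwinder_plate between -0.004 and 0.004 m and angle between the z axis of tape_roll and the z axis of unwinder_plate, either way round below 0.1 rad and contact force between the fingers and tape_roll below 0.1 N and distance between spindle_tip and unwinder_plate above 0.06 m), for 0.2 s.
2. the spindle's rod has come out below the plate through the hole (x of tape_roll in the frame of unwinder_plate between -0.01 and 0.01 m and y of tape_roll in the frame of unwinder_plate between -0.01 and 0.01 m and z of tape_roll in the frame of unwinder_plate between -0.004 and 0.004 m and angle between the z axis of tape_roll and the z axis of unwinder_plate, either way round below 0.1 rad and x of spindle_tip in the frame of unwinder_plate between -0.006 and 0.006 m and y of spindle_tip in the frame of unwinder_plate between -0.006 and 0.006 m and z of spindle_tip in the frame of unwinder_plate below -0.025 m and angle between the z axis of spindle and the z axis of unwinder_plate, either way round below 0.12 rad), for 0.2 s.
At the end, for the whole second after the job is handed in: Tape flat on the plate (4 mm, 0.1 rad), centred on the hole within 10 mm in x and y; rod end over 25 mm below the face, within 6 mm of the axis, aligned to 0.12 rad; spindle origin 20 to 27.5 mm out from the face; both at rest, released; label roll and glue upright, moved under 30 mm (all of step 2 and z of spindle in the frame of unwinder_plate between 0.02 and 0.0275 m and linear speed of each of spindle, tape_roll below 0.02 m/s); the robot touches nothing.
It fails at once if the label roll or the glue bottle is pushed more than 30 mm or tipped (distance of any of label_roll, glue from where it was at the start of the episode above 0.03 m or angle between any of glue, label_roll's own z axis and vertical above 0.5 rad).
It also fails if it takes over 64 s, if anything falls off the work surface, if the arm or the gripper's body presses on something with over 40 N, if the wrist force passes 120 N, or if a joint passes its speed limit or range.

### The arm

A 6-joint arm with a two-finger parallel gripper is mounted at the origin on the work surface; the furniture and walls round the work are solid. World frame = base frame: x ahead of the robot, y to its left, z up, the work surface at z = 0. Lengths are in mm, angles in rad, forces in N, time in s.
With the tool pointing down it reaches from about 275 to 1000 mm from the base axis. Payload 8.4 kg.
Tool frame: the origin (TCP) lies between the finger pads; the fingertips stand 22 mm ahead of it and the grasp point (between the pads) lies 3 mm ahead of it (r.nose_length is the z of the fingertips in the tool frame, in mm); z points along the fingers, y is the line along which they close (so a half turn about z gives the same grasp; the last joint's range is limited). The gripper opens to 85 mm and grips with 20 to 120 N. Pads are 22 mm wide; open, the fingers measure 114 mm over their backs; the gripper's body (76 mm by 85 mm) begins 54 mm behind the grasp point. The pads swing forward as they close: fully open they stand 13 mm farther back than shut.
Start: joints at [-1.171, 0.353, 1.633, -0, 1.155, -0.002], TCP at [244.421, -575.227, 253.281] pointing down, gripper open.
Joint ranges: [-2.63, 2.63], [-0.92, 2.1], [0.06, 2.66], [-1.3, 4.44], [0, 2.69], [-3.02, 3.02]. Speed limits (rad/s): [2.22, 2.22, 2.79, 3.14, 3.14, 3.14].

### API

Orientations are given as [roll, pitch, yaw] about the fixed x, y, z axes, in that order (R = Rz(yaw) Ry(pitch) Rx(roll)).
In Python, from rig import r gives the robot as it stands.
- The arm moves only by the shell command python3 steer.py 'ROWS' [FORCE]. ROWS is a JSON object with one list for each field, all of the same length, 1 to 5, a row being the entries at one place: wx, wy, wz (a rotation vector in rad), dx, dy, dz (the shift in mm), finger_gap (the opening from 0.0 (shut) to 1.0 (fully open)); each row shifts and turns the commanded pose from where the row before left it, along the tool's axes as they then stand; what a row does not reach is not made up. A row lasts 1/12 s, in which the tool goes at most 41.7 mm and 0.125 rad, less where a joint would pass 70% of its speed; a pose out of reach is approached as far as the arm can. The fingers move at their own pace and stop on an object; FORCE is the grip in N (left out, the last holds). Time passes only in rows, so rows that do not move let the fingers close. It prints the time, the measured TCP pose, the force, the opening and the grip force at its end. Input that does not fit is refused with a message, and nothing moves.
- r.sense(): the state, without advancing time (a new reading comes with each control period).
- r.grab_frame(name): name is "scene" or "top"; returns the picture (420x560x3 uint8, red, green, blue); there is no depth.
- r.camera_params(name): a dict with "fx", "fy", "cx", "cy" (pixels), "rvec" (rotation vector, rad) and "tvec" (3), from world to camera coordinates, as OpenCV has them. Camera axes: x right, y down, z forward; pixel columns grow to the right and rows downward; lengths in mm; the calibration is good to about 2 mm. A picture is of the moment at which its call begins. camera_params takes no time and is no camera call.
- r.sign_off(): hands the job in; it is judged then, once.
The state is a dict: "clock": time; "qpos": joint angles; "qvel": joint speeds; "joint_efforts": joint torques, N m; "eef_pos": TCP position; "tcp_rot": TCP orientation; "contact_force": force on the tool from outside, world axes, zero at the start; "wrist_torque": the same for the moment, N m; "opening": opening from 0.0 (shut) to 1.0 (fully open); "grasp_force": force on a finger pad.
Only numpy, scipy, OpenCV 4.12 (cv2) and the standard library are available. Lean on these libraries where they do the work, as an engineer would, in place of code of your own. Each camera call takes 0.05 s, during which the arm holds its last target. There are 200 camera calls.

## Working session

There is one attempt and no reset: what is moved stays moved. The work goes in short steps, Python scripts to look and compute and a shell command to move; the robot and the scene stay as the last step left them, time stands still between calls to the robot, and variables do not carry over. Pictures are saved under pics/ and viewed, at most 12 in all, crops included, and the job is handed in when it is done.

```bash
ls; mkdir -p pics
python3 - <<'E'
from rig import r
import cv2
for n in("scene","top"):
    im=r.grab_frame(n); cv2.imwrite(f"pics/{n}0.png",im[:,:,::-1]); print(n,r.camera_params(n))
print(r.sense()['eef_pos'],r.sense()['tcp_rot'],r.nose_length)
E
```

```text
pics
rig.py
steer.py
scene {'fx': 404.21726290543404, 'fy': 404.21726290543404, 'cx': 277.34384018339244, 'cy': 208.58474645481692, 'rvec': array([ 0.76368286, -2.71390209,  0.9441063 ]), 'tvec': array([ 440.87173145,  286.29373739, 1085.13531469])}
top {'fx': 516.738581775146, 'fy': 516.738581775146, 'cx': 277.52735230652394, 'cy': 215.4602667497873, 'rvec': array([ 2.1346485 , -2.16753701,  0.15311098]), 'tvec': array([   9.92203239,  551.52906388, 1724.36051898])}
[ 244.25269703 -574.85430317  252.64363829] [-3.14033734e+00 -8.61147826e-06  4.01740716e-01] 22.0
```

View pics/scene0.png

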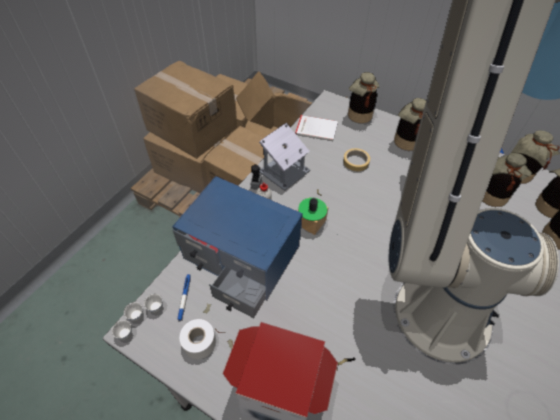

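View pics/top0.png

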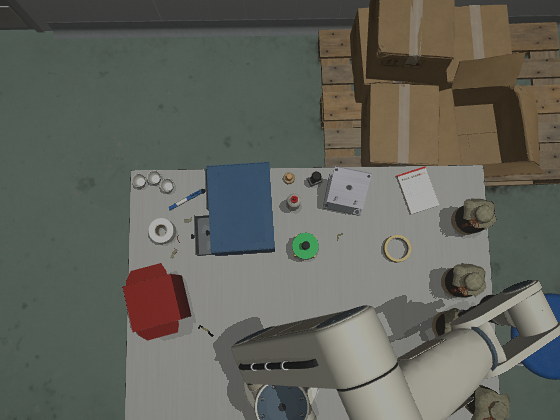

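The scene view shows the unwinder near (285,150), the tape near (357,159) and the spindle near (313,210). In the top view they sit near (347,190), (397,249) and (305,246), with the glue at (293,202). Next I'll enlarge the crops and measure.

```bash
cat > h.py <<'E'
import numpy as np, cv2
from rig import r
from scipy.spatial.transform import Rotation as R
def cam(n):
    p=r.camera_params(n); K=np.array([[p['fx'],0,p['cx']],[0,p['fy'],p['cy']],[0,0,1]])
    return K,R.from_rotvec(np.ravel(p['rvec'])).as_matrix(),np.ravel(p['tvec'])
def ray(n,uv):
    K,M,t=cam(n); d=M.T@np.linalg.inv(K)@np.array([*uv,1.]); return -M.T@t,d/np.linalg.norm(d)
def plane(n,uv,z):
    c,d=ray(n,uv); return c+d*(z-c[2])/d[2]
def tri(a,b):  # scene px, top px
    (c1,d1),(c2,d2)=ray('scene',a),ray('top',b)
    s=np.linalg.lstsq(np.c_[d1,-d2],c2-c1,rcond=None)[0]
    p,q=c1+s[0]*d1,c2+s[1]*d2; return (p+q)/2,np.linalg.norm(p-q)
def proj(n,P):
    K,M,t=cam(n); v=K@(M@np.asarray(P,float)+t); return v[:2]/v[2]
def blob(mask,box):  # box x0,y0,x1,y1 -> largest contour, full coords
    m=np.zeros_like(mask); x0,y0,x1,y1=box; m[y0:y1,x0:x1]=mask[y0:y1,x0:x1]
    cs,_=cv2.findContours(m,cv2.RETR_EXTERNAL,cv2.CHAIN_APPROX_NONE)
    return max(cs,key=cv2.contourArea)[:,0,:]
def hsv(im): return cv2.cvtColor(im,cv2.COLOR_RGB2HSV)
E
python3 - <<'E'
from h import *
S=cv2.imread('pics/scene0.png');T=cv2.imread('pics/top0.png')
a=cv2.resize(S[120:195,255:325],None,fx=8,fy=8,interpolation=cv2.INTER_CUBIC)
b=cv2.resize(T[160:222,315:375],None,fx=8,fy=8,interpolation=cv2.INTER_CUBIC)
cv2.imwrite('pics/a.png',a);cv2.imwrite('pics/b.png',b)
for n,im,bg,bt in(('scene',S,(290,190,335,235),(335,140,380,180)),('top',T,(285,225,325,265),(375,225,420,270))):
    h=hsv(im[:,:,::-1].copy())
    g=cv2.inRange(h,(45,120,60),(80,255,255)); t=cv2.inRange(h,(12,70,90),(30,255,255))
    for nm,m,bx in(('green',g,bg),('tape',t,bt)):
        c=blob(m,bx); e=cv2.fitEllipse(c); print(n,nm,len(c),cv2.boundingRect(c),e)
E
```

```text
scene green 91 (299, 198, 28, 23) ((312.1606750488281, 209.36508178710938), (20.403413772583008, 26.856754302978516), 100.11967468261719)
scene tape 68 (344, 149, 26, 22) ((356.4693298339844, 159.17332458496094), (21.36646842956543, 25.329296112060547), 103.14830017089844)
top green 71 (292, 233, 26, 26) ((304.7693786621094, 245.47508239746094), (24.984004974365234, 25.256637573242188), 143.79580688476562)
top tape 74 (384, 235, 27, 27) ((397.2164001464844, 247.91236877441406), (25.49497413635254, 26.458576202392578), 141.54603576660156)
```

View pics/a.png

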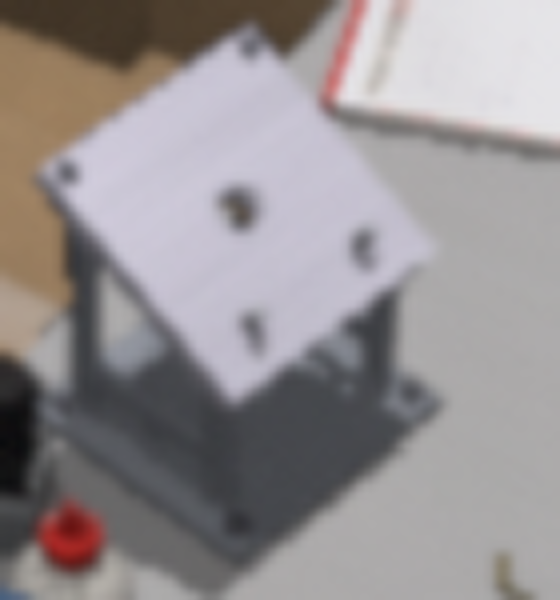

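View pics/b.png

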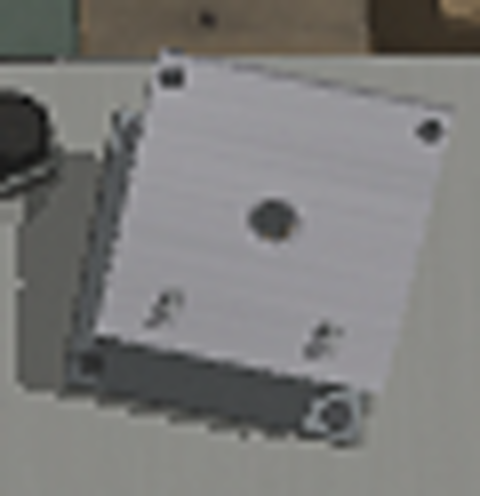

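The hole is at about (240,207) in the scene crop and (273,220) in the top crop. The pegs' feet and the four plate corners are clear in both views. Next I triangulate these points.

Run:
```python
from h import *
S=cv2.imread('pics/scene0.png');T=cv2.imread('pics/top0.png')
f=lambda o,p:np.array(o)+(np.array(p,float)+.5)/8-.5
def maskquad(im,box,lo,hi):
    m=cv2.inRange(hsv(im[:,:,::-1].copy()),lo,hi)
    m=cv2.morphologyEx(m,cv2.MORPH_CLOSE,np.ones((3,3)))
    c=blob(m,box); return c
sc=[(252,22),(435,255),(235,403),(38,175),(238,207),(362,250),(253,330)]
tp=[(453,108),(378,395),(97,338),(163,55),(273,220),(320,345),(160,312)]
nm=['hiR','loR','loL','hiL','hole','pegR','pegL']
P=[]
for n,a,b in zip(nm,sc,tp):
    p,e=tri(f((255,120),a),f((315,160),b)); P.append(p); print(n,p.round(1),round(e,1))
P=np.array(P)
M=np.array([[61,-61,0],[-61,-61,0],[-61,61,0],[61,61,0],[0,0,0]],float)
Q=P[:5]; m0,q0=M.mean(0),Q.mean(0)
Rt,rs=R.align_vectors(Q-q0,M-m0); print('centre',q0.round(1),'rssd',rs)
print(Rt.as_matrix().round(3)); z=Rt.as_matrix()[:,2];x=Rt.as_matrix()[:,0]
print('tilt deg',np.degrees(np.arccos(z[2])),'yaw of x',np.arctan2(x[1],x[0]), np.arctan2(-z[1],-z[0]))
p,e=tri((312.16,209.37),(304.77,245.48)); print('flange',p,e)
p,e=tri((356.47,159.17),(397.22,247.91)); print('tape',p,e)
for n,uv in(('scene',(356.47,159.17)),('top',(397.22,247.91))): print(n,'tape z24',plane(n,uv,24))
for n,uv in(('scene',(312.16,209.37)),('top',(304.77,245.48))): print(n,'flange z71',plane(n,uv,71))
for n in('scene','top'): print('cam',n,ray(n,(280,210))[0])
```

```text
hiR [ 668.5 -302.8  151.7] 2.0
loR [ 562.1 -277.4   93.5] 1.3
loL [ 588.5 -161.4   93.8] 3.0
hiL [ 696.2 -186.5  143.3] 2.7
hole [ 630.8 -232.3  122.2] 1.2
pegR [ 582.1 -251.7  106.8] 3.1
pegL [ 595.8 -186.2  109.7] 2.0
centre [ 629.2 -232.1  120.9] rssd 5.883740302652143
[[ 0.876  0.235 -0.421]
 [-0.198  0.972  0.129]
 [ 0.44  -0.03   0.898]]
tilt deg 26.154633452582864 yaw of x -0.22227326013962123 -0.2975340795112037
flange [445.90418131 -87.29647597  67.15001259] 1.1602788415600127
tape [ 436.25883393 -407.52091931   13.832286  ] 0.3480383629266964
scene tape z24 [ 433.24701387 -397.28697881   24.        ]
top tape z24 [ 435.68971239 -405.08162074   24.        ]
scene flange z71 [445.2855989  -84.31657954  71.        ]
top flange z71 [445.04432152 -87.26083654  71.        ]
cam scene [ 153.14780327  615.1596118  1025.65834527]
cam top [ 308.05481899    9.44860243 1784.01650969]
```

```bash
cat >> h.py <<'E'
def down(a):
    y=np.array([np.cos(a),np.sin(a),0]);z=np.array([0,0,-1.]); return np.c_[np.cross(y,z),y,z]
P0=np.array([629.5,-232,120.5]); YAW=-0.23
Rp=(R.from_euler('z',YAW)*R.from_euler('y',-np.radians(27))).as_matrix()
def onplate(a=0): # tool z = -plate z, tool y at angle a from plate x
    y=Rp@np.array([np.cos(a),np.sin(a),0]);z=-Rp[:,2]; return np.c_[np.cross(y,z),y,z]
def pl(*v): return P0+Rp@np.array(v,float)
def go(p,M):
    s=r.sense(); A=R.from_euler('xyz',s['tcp_rot']).as_matrix(); d=np.array(p)-s['eef_pos']
    print('turn',R.from_matrix(A.T@M).as_rotvec().round(3),'shift before turn',(A.T@d).round(1),'after',(M.T@d).round(1),'t',round(s['clock'],2),'F',np.round(s['contact_force'],1),'grip',round(float(s['grasp_force']),1),'op',round(float(s['opening']),3))
E
python3 - <<'E'
from h import *
C=np.array([436.3,-407.5,0]);a=-.751;u=np.array([np.cos(a),np.sin(a),0])
go(C+41*u+[0,0,70],down(a)); print(Rp.round(3))
E
```

```text
turn [-0.001 -0.    -0.418] shift before turn [258.8 -41.2 182.7] after [253.4  67.2 182.6] t 0.1 F [ 0.9 -0.1 -0.7] grip 0.0 op 0.998
[[ 0.868  0.228 -0.442]
 [-0.203  0.974  0.103]
 [ 0.454  0.     0.891]]
```

```bash
python3 steer.py '{"wx":[0,0,0,0],"wy":[0,0,0,0],"wz":[-0.1045,-0.1045,-0.1045,-0.1045],"dx":[0,0,0,0],"dy":[0,0,0,0],"dz":[0,0,0,0],"finger_gap":[0.35,0.35,0.35,0.35]}' 40
python3 steer.py '{"wx":[0,0,0,0,0],"wy":[0,0,0,0,0],"wz":[0,0,0,0,0],"dx":[25.3,25.3,25.3,25.3,25.3],"dy":[6.7,6.7,6.7,6.7,6.7],"dz":[18.3,18.3,18.3,18.3,18.3],"finger_gap":[0.35,0.35,0.35,0.35,0.35]}'
python3 steer.py '{"wx":[0,0,0,0,0],"wy":[0,0,0,0,0],"wz":[0,0,0,0,0],"dx":[25.3,25.3,25.3,25.3,25.3],"dy":[6.7,6.7,6.7,6.7,6.7],"dz":[18.3,18.3,18.3,18.3,18.3],"finger_gap":[0.35,0.35,0.35,0.35,0.35]}'
python3 steer.py '{"wx":[0],"wy":[0],"wz":[0],"dx":[0],"dy":[0],"dz":[0],"finger_gap":[0.35]}'
python3 - <<'E'
from h import *
C=np.array([436.3,-407.5,0]);a=-.751;u=np.array([np.cos(a),np.sin(a),0])
go(C+41*u+[0,0,27],down(a))
im=r.grab_frame('scene');jm=r.grab_frame('top')
a=cv2.resize(im[110:190,325:405],None,fx=5,fy=5,interpolation=cv2.INTER_CUBIC)
b=cv2.resize(jm[215:295,355:435],None,fx=5,fy=5,interpolation=cv2.INTER_CUBIC)
cv2.imwrite('pics/c.png',np.hstack([a,b])[:,:,::-1])
E
```

```text
clock: 0.43
eef_pos: [244.3, -575.0, 252.9]
tcp_rot: [-3.141, -0.0, 0.825]
contact_force: [0.0, -0.1, 0.6]
opening: 0.452
grasp_force: 0.0
clock: 0.85
eef_pos: [355.9, -504.7, 160.7]
tcp_rot: [-3.141, -0.0, 0.82]
contact_force: [-0.3, -0.4, 0.1]
opening: 0.352
grasp_force: 0.0
clock: 1.27
eef_pos: [466.8, -435.0, 69.1]
tcp_rot: [-3.141, -0.0, 0.82]
contact_force: [0.4, -0.5, 0.8]
opening: 0.349
grasp_force: 0.0
clock: 1.35
eef_pos: [467.7, -432.1, 66.4]
tcp_rot: [-3.137, -0.001, 0.822]
contact_force: [-0.2, 0.4, -0.3]
opening: 0.345
grasp_force: 0.0
turn [-0.005 -0.001  0.002] shift before turn [-3.5  1.4 39.4] after [-3.4  1.2 39.4] t 1.35 F [-0.2  0.4 -0.3] grip 0.0 op 0.345
```

View pics/c.png

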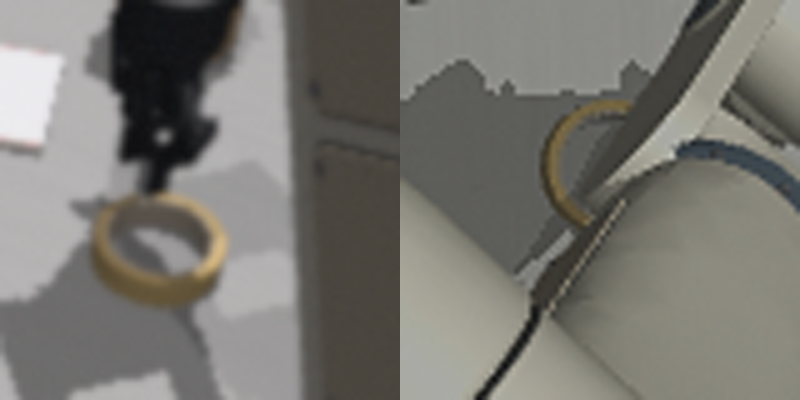

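The left (scene) half shows the fingers over the ring's far wall near crop (150,190). In the top half the arm hides the grasp. I'll let it settle, then read the correction.

```bash
python3 steer.py '{"wx":[0,0],"wy":[0,0],"wz":[0,0],"dx":[0,0],"dy":[0,0],"dz":[0,0],"finger_gap":[0.35,0.35]}' >/dev/null
python3 - <<'E'
from h import *
C=np.array([436.3,-407.5,0]);a=-.751;u=np.array([np.cos(a),np.sin(a),0])
go(C+41*u+[0,0,27],down(a))
E
```

```text
turn [ 0.001  0.    -0.001] shift before turn [ 1.5 -0.5 44. ] after [ 1.5 -0.5 44. ] t 1.62 F [-0.5 -0.6 -0.3] grip 0.0 op 0.351
```

```bash
python3 steer.py '{"wx":[0,0,0,0,0],"wy":[0,0,0,0,0],"wz":[0,0,0,0,0],"dx":[1.5,0,0,0,0],"dy":[-0.5,0,0,0,0],"dz":[11,11,11,11,0],"finger_gap":[0.35,0.35,0.35,0.35,0.35]}' | grep -E 'eef|force'
python3 steer.py '{"wx":[0,0,0,0,0],"wy":[0,0,0,0,0],"wz":[0,0,0,0,0],"dx":[0,0,0,0,0],"dy":[0,0,0,0,0],"dz":[0,0,0,0,0],"finger_gap":[0.35,0.1,0,0,0]}' 40; python3 steer.py '{"wx":[0,0],"wy":[0,0],"wz":[0,0],"dx":[0,0],"dy":[0,0],"dz":[0,0],"finger_gap":[0,0]}'
```

```text
eef_pos: [465.1, -433.4, 23.2]
contact_force: [-0.5, -0.3, -0.6]
grasp_force: 0.0
clock: 2.45
eef_pos: [467.0, -434.8, 26.7]
tcp_rot: [3.141, -0.0, 0.82]
contact_force: [0.1, -1.3, -0.8]
opening: 0.114
grasp_force: 37.6
clock: 2.62
eef_pos: [466.9, -434.7, 26.6]
tcp_rot: [3.141, -0.0, 0.82]
contact_force: [-0.1, -1.0, 0.1]
opening: 0.117
grasp_force: 37.7
```

```bash
python3 steer.py '{"wx":[0,0,0,0,0],"wy":[0,0,0,0,0],"wz":[0,0,0,0,0],"dx":[0,0,0,0,0],"dy":[0,0,0,0,0],"dz":[-20,-40,-40,-40,-30],"finger_gap":[0,0,0,0,0]}' |grep -E 'eef|grasp'; python3 steer.py '{"wx":[0,0],"wy":[0,0],"wz":[0,0],"dx":[0,0],"dy":[0,0],"dz":[0,0],"finger_gap":[0,0]}' |grep -E 'eef|grasp'
python3 - <<'E'
from h import *
go(pl(46,0,90),onplate(0))
E
```

```text
eef_pos: [467.1, -435.0, 199.7]
grasp_force: 37.8
eef_pos: [467.5, -435.3, 198.6]
grasp_force: 37.8
turn [-0.456  0.124 -0.511] shift before turn [259.2 -20.1 -23.1] after [234.9 109.8  30.1] t 3.2 F [-0.9  0.  -1.8] grip 37.8 op 0.117
```

```bash
python3 steer.py '{"wx":[-0.076,-0.076,-0.076,-0.076,-0.076],"wy":[0.0207,0.0207,0.0207,0.0207,0.0207],"wz":[-0.0852,-0.0852,-0.0852,-0.0852,-0.0852],"dx":[0,0,0,0,0],"dy":[0,0,0,0,0],"dz":[0,0,0,0,0],"finger_gap":[0,0,0,0,0]}' |grep -E 'eef|grasp'
python3 steer.py '{"wx":[-0.076,0,0,0,0],"wy":[0.0207,0,0,0,0],"wz":[-0.0852,0,0,0,0],"dx":[0,29.4,29.4,29.4,29.4],"dy":[0,13.7,13.7,13.7,13.7],"dz":[0,3.8,3.8,3.8,3.8],"finger_gap":[0,0,0,0,0]}' |grep -E 'eef|grasp'
python3 steer.py '{"wx":[0,0,0,0,0],"wy":[0,0,0,0,0],"wz":[0,0,0,0,0],"dx":[29.4,29.4,29.4,29.4,0],"dy":[13.7,13.7,13.7,13.7,0],"dz":[3.8,3.8,3.8,3.8,0],"finger_gap":[0,0,0,0,0]}' |grep -E 'eef|grasp'
python3 steer.py '{"wx":[0,0,0],"wy":[0,0,0],"wz":[0,0,0],"dx":[0,0,0],"dy":[0,0,0],"dz":[0,0,0],"finger_gap":[0,0,0]}' |grep -E 'eef|grasp'
python3 - <<'E'
from h import *
go(pl(46,0,26.6),onplate(0))
im=r.grab_frame('scene');jm=r.grab_frame('top')
cv2.imwrite('pics/s1.png',im[:,:,::-1]);cv2.imwrite('pics/t1.png',jm[:,:,::-1])
a=cv2.resize(im[90:190,230:330],None,fx=4,fy=4,interpolation=cv2.INTER_CUBIC)
b=cv2.resize(jm[150:250,290:390],None,fx=4,fy=4,interpolation=cv2.INTER_CUBIC)
cv2.imwrite('pics/d.png',np.hstack([a,b])[:,:,::-1])
E
```

```text
eef_pos: [465.6, -433.1, 194.2]
grasp_force: 37.9
eef_pos: [551.4, -333.6, 204.8]
grasp_force: 37.9
eef_pos: [639.3, -232.2, 216.6]
grasp_force: 37.9
eef_pos: [635.7, -236.7, 216.5]
grasp_force: 37.9
turn [-0.04   0.002 -0.038] shift before turn [ 3.2 -1.8 55.8] after [ 3.2 -3.9 55.7] t 4.7 F [ 0.1 -0.3  0.1] grip 37.9 op 0.116
```

View pics/d.png

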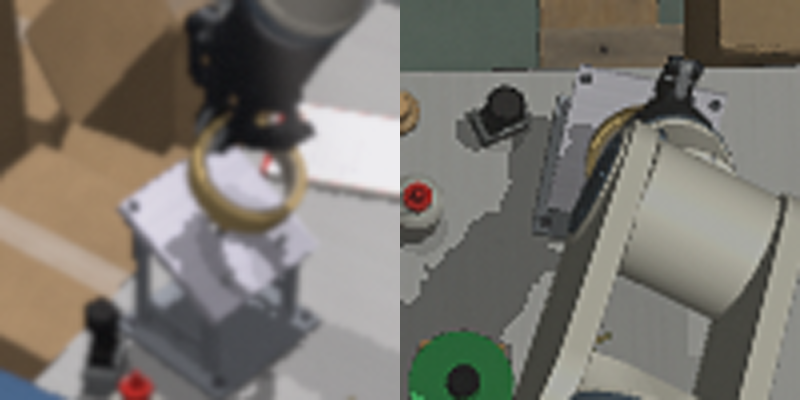

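The tape is held above the plate, with its ring at about (248,170) in the left crop. I'll correct the tilt, then compare the ring with its predicted centre.

```bash
python3 steer.py '{"wx":[-0.04,0,0,0,0],"wy":[0.002,0,0,0,0],"wz":[-0.038,0,0,0,0],"dx":[0,3.2,0,0,0],"dy":[0,-3.9,0,0,0],"dz":[0,16,0,0,0],"finger_gap":[0,0,0,0,0]}' |grep -E 'eef|grasp'
python3 - <<'E'
from h import *
go(pl(46,0,26.6),onplate(0))
im=r.grab_frame('scene'); m=cv2.inRange(hsv(im),(12,70,70),(30,255,255))
s=r.sense();A=R.from_euler('xyz',s['tcp_rot']).as_matrix();p=s['eef_pos']
cv2.imwrite('pics/m.png',cv2.resize(np.hstack([m[100:170,255:325]]),None,fx=4,fy=4))
c=blob(m,(270,100,316,160)); print(cv2.boundingRect(c),cv2.fitEllipse(c))
# predicted silhouette centre from circle points, top & bottom
th=np.linspace(0,2*np.pi,60,endpoint=False)
pts=np.array([proj('scene',p+A@np.array([46*np.cos(t),-41+46*np.sin(t),z])) for t in th for z in(2.6,26.6)])
h=cv2.convexHull(pts.astype(np.float32)); print('pred',cv2.boundingRect(h),cv2.fitEllipse(h))
E
```

```text
eef_pos: [641.3, -234.7, 202.2]
grasp_force: 37.9
turn [ 0.003  0.    -0.   ] shift before turn [-0.1 -1.9 40.7] after [-0.1 -1.8 40.7] t 5.22 F [-0.   0.9 -1.2] grip 37.9 op 0.114
(270, 100, 34, 51) ((285.63037109375, 127.25687408447266), (26.079151153564453, 51.037010192871094), 154.87440490722656)
pred (274, 121, 31, 31) ((289.0879821777344, 136.90371704101562), (29.06382179260254, 30.67436981201172), 135.89541625976562)
```

View pics/m.png

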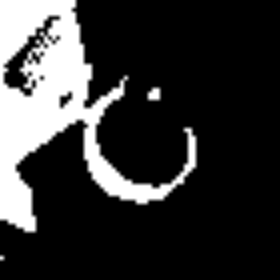

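The mask ring spans x from 276 to 304 with its bottom at row 151. The prediction was 274 to 305 and 152, so the tape is held as modelled and I can lower it.

```bash
python3 steer.py '{"wx":[0,0,0,0,0],"wy":[0,0,0,0,0],"wz":[0,0,0,0,0],"dx":[0,0,0,0,0],"dy":[-1.8,0,0,0,0],"dz":[12,12,10,0,0],"finger_gap":[0,0,0,0,0]}' |grep -E 'eef|force'
for i in 1 ; do python3 steer.py '{"wx":[0,0,0,0],"wy":[0,0,0,0],"wz":[0,0,0,0],"dx":[0,0,0,0],"dy":[0,0,0,0],"dz":[2,0,2,0],"finger_gap":[0,0,0,0]}' |grep -E 'eef|force'; done
python3 - <<'E'
from h import *
go(pl(46,0,26.6),onplate(0))
E
```

```text
eef_pos: [654.8, -237.0, 169.3]
contact_force: [-1.1, -0.6, -1.5]
grasp_force: 37.9
eef_pos: [656.9, -237.7, 167.4]
contact_force: [-0.9, -0.1, -1.3]
grasp_force: 37.9
turn [ 0.003 -0.     0.001] shift before turn [-0.7 -0.2  2.5] after [-0.7 -0.2  2.5] t 6.02 F [-0.9 -0.1 -1.3] grip 37.9 op 0.115
```

```bash
for i in 1 ; do python3 steer.py '{"wx":[0,0,0],"wy":[0,0,0],"wz":[0,0,0],"dx":[0,0,0],"dy":[0,0,0],"dz":[1.2,0,0],"finger_gap":[0,0,0]}' |grep -E 'eef|contact'; python3 steer.py '{"wx":[0,0,0],"wy":[0,0,0],"wz":[0,0,0],"dx":[0,0,0],"dy":[0,0,0],"dz":[1.2,0,0],"finger_gap":[0,0,0]}' |grep -E 'eef|contact';done
python3 - <<'E'
from h import *
go(pl(46,0,26.6),onplate(0))
E
```

```text
eef_pos: [657.3, -237.8, 166.3]
contact_force: [-0.7, -0.7, -1.7]
eef_pos: [657.8, -237.9, 165.1]
contact_force: [0.2, 0.5, -1.3]
turn [ 0.003 -0.     0.   ] shift before turn [-0.7 -0.  -0. ] after [-0.7 -0.  -0. ] t 6.52 F [ 0.2  0.5 -1.3] grip 37.9 op 0.11
```

```bash
for i in 1 ; do python3 steer.py '{"wx":[0,0,0],"wy":[0,0,0],"wz":[0,0,0],"dx":[0,0,0],"dy":[0,0,0],"dz":[1,0,0],"finger_gap":[0,0,0]}' |grep -E 'eef|contact'; python3 steer.py '{"wx":[0,0,0],"wy":[0,0,0],"wz":[0,0,0],"dx":[0,0,0],"dy":[0,0,0],"dz":[1,0,0],"finger_gap":[0,0,0]}' |grep -E 'eef|contact';done
python3 - <<'E'
from h import *
go(pl(46,0,26.6),onplate(0))
E
```

```text
eef_pos: [658.1, -238.0, 164.7]
contact_force: [-5.1, 2.1, 6.0]
eef_pos: [658.3, -238.1, 164.7]
contact_force: [-12.2, 3.3, 15.9]
turn [ 0.003 -0.     0.001] shift before turn [-0.7 -0.2 -0.6] after [-0.7 -0.2 -0.6] t 7.02 F [-12.2   3.3  15.9] grip 39.8 op 0.116
```

```bash
python3 steer.py '{"wx":[0,0,0,0],"wy":[0,0,0,0],"wz":[0,0,0,0],"dx":[0,0,0,0],"dy":[0,-2,-2,0],"dz":[-1,0,0,0],"finger_gap":[0,0,0,0]}' |grep -E 'eef|contact'; python3 steer.py '{"wx":[0,0,0],"wy":[0,0,0],"wz":[0,0,0],"dx":[0,0,0],"dy":[-1,0,0],"dz":[0,0,0],"finger_gap":[0,0,0]}' |grep -E 'eef|contact'; python3 steer.py '{"wx":[0,0,0],"wy":[0,0,0],"wz":[0,0,0],"dx":[0,0,0],"dy":[-1,0,0],"dz":[0,0,0],"finger_gap":[0,0,0]}' |grep -E 'eef|contact'
python3 - <<'E'
from h import *
go(pl(46,0,26.6),onplate(0)); print(Rp.T@r.sense()['contact_force'])
E
```

```text
eef_pos: [655.5, -237.6, 163.4]
contact_force: [-2.4, -0.5, 7.5]
eef_pos: [654.9, -237.5, 163.0]
contact_force: [-0.7, 0.1, 6.3]
eef_pos: [654.1, -237.3, 162.7]
contact_force: [-0.4, -0.5, 6.2]
turn [0.006 0.001 0.   ] shift before turn [-0.5  4.4 -0.5] after [-0.5  4.4 -0.5] t 7.85 F [-0.4 -0.5  6.2] grip 39.1 op 0.115
[ 2.58963878 -0.55142394  5.68433727]
```

```bash
python3 steer.py '{"wx":[0,0,0],"wy":[0,0,0],"wz":[0,0,0],"dx":[0,0,0],"dy":[-1,0,0],"dz":[0,0,0],"finger_gap":[0,0,0]}' |grep -E 'eef|contact'; python3 steer.py '{"wx":[0,0,0],"wy":[0,0,0],"wz":[0,0,0],"dx":[0,0,0],"dy":[-1,0,0],"dz":[0,0,0],"finger_gap":[0,0,0]}' |grep -E 'eef|contact'
python3 - <<'E'
from h import *
go(pl(46,0,26.6),onplate(0)); print(Rp.T@r.sense()['contact_force'])
E
```

```text
eef_pos: [653.3, -237.1, 162.2]
contact_force: [-0.7, -0.2, 6.8]
eef_pos: [652.4, -236.9, 161.8]
contact_force: [-0.4, 0.1, 6.1]
turn [0.006 0.001 0.   ] shift before turn [-0.4  6.3 -0.4] after [-0.4  6.3 -0.5] t 8.35 F [-0.4  0.1  6.1] grip 39.1 op 0.115
[2.4214193  0.00654982 5.58620285]
```

```bash
python3 steer.py '{"wx":[0,0,0],"wy":[0,0,0],"wz":[0,0,0],"dx":[0,0,0],"dy":[-1,0,0],"dz":[0,0,0],"finger_gap":[0,0,0]}' |grep -E 'eef|contact'; python3 steer.py '{"wx":[0,0,0],"wy":[0,0,0],"wz":[0,0,0],"dx":[0,0,0],"dy":[-1,0,0],"dz":[0,0,0],"finger_gap":[0,0,0]}' |grep -E 'eef|contact'
python3 - <<'E'
from h import *
go(pl(46,0,26.6),onplate(0)); print(Rp.T@r.sense()['contact_force'])
im=r.grab_frame('scene');jm=r.grab_frame('top')
cv2.imwrite('pics/s2.png',im[:,:,::-1])
cv2.imwrite('pics/e.png',cv2.resize(im[105:185,250:330],None,fx=7,fy=7,interpolation=cv2.INTER_CUBIC)[:,:,::-1])
E
```

```text
eef_pos: [651.6, -236.7, 161.3]
contact_force: [-0.9, 0.2, 5.7]
eef_pos: [650.8, -236.6, 160.9]
contact_force: [0.1, 0.8, 6.1]
turn [0.006 0.001 0.   ] shift before turn [-0.4  8.3 -0.4] after [-0.4  8.3 -0.5] t 8.85 F [0.1 0.8 6.1] grip 39.1 op 0.115
[2.69435728 0.83010641 5.51305417]
```

View pics/e.png

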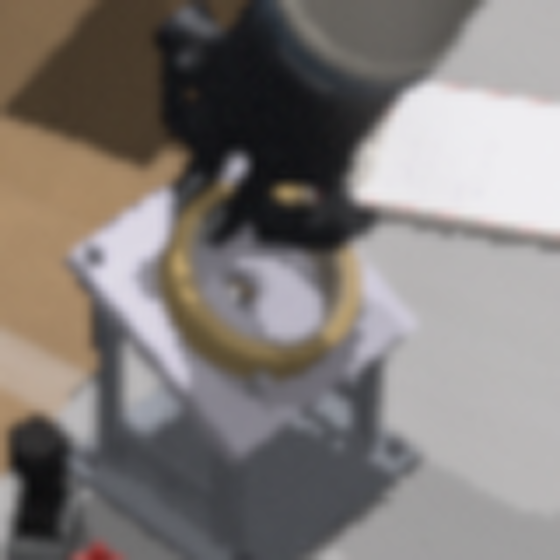

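The ring is flat round the hole (hole near (240,290) in the crop). Its low edge is close to the left peg near (260,380) and the right peg near (350,325). A few more small nudges.

```bash
for i in 1; do python3 steer.py '{"wx":[0,0,0],"wy":[0,0,0],"wz":[0,0,0],"dx":[0,0,0],"dy":[-1,0,0],"dz":[0,0,0],"finger_gap":[0,0,0]}' |grep -E 'eef|contact'; python3 steer.py '{"wx":[0,0,0],"wy":[0,0,0],"wz":[0,0,0],"dx":[0,0,0],"dy":[-1,0,0],"dz":[0,0,0],"finger_gap":[0,0,0]}' |grep -E 'eef|contact'; done
python3 - <<'E'
from h import *
go(pl(46,0,26.6),onplate(0)); print(Rp.T@r.sense()['contact_force'])
E
```

```text
eef_pos: [650.6, -236.5, 160.8]
contact_force: [3.3, -0.6, 6.5]
eef_pos: [650.4, -236.5, 160.9]
contact_force: [6.8, -0.4, 4.8]
turn [0.009 0.001 0.001] shift before turn [-0.4  8.6 -0.3] after [-0.4  8.6 -0.3] t 9.45 F [ 6.8 -0.4  4.8] grip 39.3 op 0.116
[8.12484086 1.17900159 1.2096754 ]
```

```bash
python3 steer.py '{"wx":[0,0,0,0,0],"wy":[0,0,0,0,0],"wz":[0,0,0,0,0],"dx":[0,0,0,0,0],"dy":[0.5,0,0,0,0],"dz":[0,0,0,0,0],"finger_gap":[0.2,0.3,0.35,0.35,0.35]}' |grep -E 'eef|force|opening'
python3 - <<'E'
from h import *
go(pl(46,0,26.6),onplate(0)); print(Rp.T@r.sense()['contact_force'])
E
python3 steer.py '{"wx":[0,0,0,0,0],"wy":[0,0,0,0,0],"wz":[0,0,0,0,0],"dx":[0,0,0,0,0],"dy":[0,0,0,0,0],"dz":[-10,-20,-40,-40,-40],"finger_gap":[0.35,0.35,0.35,0.35,0.35]}' |grep -E 'clock|eef|force|opening'
python3 - <<'E'
from h import *
S=np.array([445.5,-87.3,0]); go(S+[0,0,190],down(-.19)); print(r.sense()['qpos'])
E
```

```text
eef_pos: [647.8, -235.6, 158.4]
contact_force: [-0.2, -0.0, 0.4]
opening: 0.349
grasp_force: 0.0
turn [ 0.002 -0.     0.   ] shift before turn [-0.7 12.2 -1.3] after [-0.7 12.2 -1.3] t 9.87 F [-0.2 -0.   0.4] grip 0.0 op 0.349
[ 0.02444418 -0.04834246  0.39848061]
clock: 10.28
eef_pos: [580.1, -219.7, 293.6]
contact_force: [-0.3, -0.0, 0.9]
opening: 0.345
grasp_force: 0.0
turn [ 0.473  0.01  -0.039] shift before turn [  98.3 -190.7   18.9] after [ 104.6 -157.1  103.6] t 10.28 F [-0.3 -0.   0.9] grip 0.0 op 0.345
[-0.40555946  0.11277882  1.9360113   0.13512727  0.6307115  -0.26637474]
```

```bash
python3 steer.py '{"wx":[0.118,0.118,0.118,0.118],"wy":[0.0025,0.0025,0.0025,0.0025],"wz":[-0.01,-0.01,-0.01,-0.01],"dx":[0,0,0,0],"dy":[0,0,0,0],"dz":[0,0,0,0],"finger_gap":[0.6,0.6,0.6,0.6]}' |grep -E 'eef|force|opening'
python3 steer.py '{"wx":[0,0,0,0,0],"wy":[0,0,0,0,0],"wz":[0,0,0,0,0],"dx":[17.4,17.4,17.4,17.4,17.4],"dy":[-26.2,-26.2,-26.2,-26.2,-26.2],"dz":[17.3,17.3,17.3,17.3,17.3],"finger_gap":[0.6,0.6,0.6,0.6,0.6]}' |grep -E 'eef|force|opening'
python3 steer.py '{"wx":[0,0,0,0],"wy":[0,0,0,0],"wz":[0,0,0,0],"dx":[17.4,0,0,0],"dy":[-26.2,0,0,0],"dz":[17.3,0,0,0],"finger_gap":[0.6,0.6,0.6,0.6]}' |grep -E 'clock|eef|force|opening'
python3 - <<'E'
from h import *
S=np.array([445,-86.3,0]); go(S+[0,0,97],down(-.19))
im=r.grab_frame('scene');cv2.imwrite('pics/s3.png',im[:,:,::-1])
c=cv2.resize(im[105:245,240:370],None,fx=4,fy=4,interpolation=cv2.INTER_CUBIC)
cv2.imwrite('pics/f.png',c[:,:,::-1])
E
```

```text
eef_pos: [581.2, -220.4, 295.4]
contact_force: [0.6, 0.3, -0.8]
opening: 0.602
grasp_force: 0.0
eef_pos: [467.9, -109.3, 205.3]
contact_force: [0.3, 0.0, -0.2]
opening: 0.602
grasp_force: 0.0
clock: 11.37
eef_pos: [447.7, -88.3, 189.3]
contact_force: [-0.3, 0.5, 1.7]
opening: 0.597
grasp_force: 0.0
turn [0.004 0.    0.002] shift before turn [ 1.5 -3.4 92.2] after [ 1.5 -3.1 92.3] t 11.37 F [-0.3  0.5  1.7] grip 0.0 op 0.597
```

View pics/f.png

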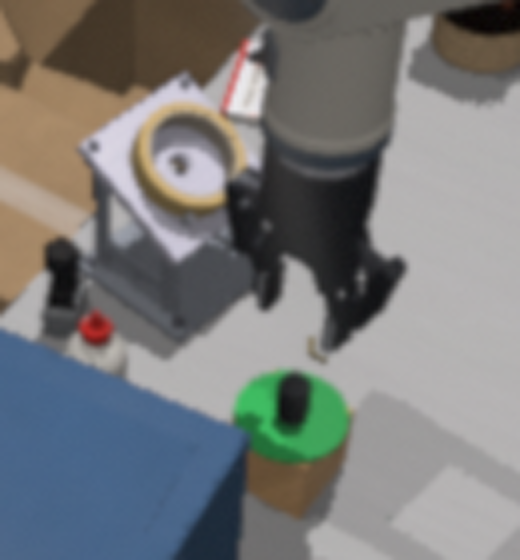

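The tape lies flat on the plate round the hole (ring at about (190,158), hole at (180,163) in the crop). The gripper is over the spindle, so I go down to the knob.

```bash
python3 steer.py '{"wx":[0,0,0,0,0],"wy":[0,0,0,0,0],"wz":[0,0,0,0,0],"dx":[1.5,0,0,0,0],"dy":[-3.1,0,0,0,0],"dz":[20,20,20,12,0],"finger_gap":[0.6,0.6,0.6,0.6,0.6]}' |grep -E 'eef|force'
python3 - <<'E'
from h import *
S=np.array([445,-86.3,0]); go(S+[0,0,97],down(-.19))
E
python3 steer.py '{"wx":[0,0],"wy":[0,0],"wz":[0,0],"dx":[0,0],"dy":[0,0],"dz":[0,0],"finger_gap":[0.6,0.6]}' |grep -E 'eef|force'
python3 - <<'E'
from h import *
S=np.array([445,-86.3,0]); go(S+[0,0,97],down(-.19))
E
```

```text
eef_pos: [444.2, -86.6, 114.9]
contact_force: [-0.5, -0.2, 0.9]
grasp_force: 0.0
turn [-0. -0.  0.] shift before turn [ 0.4  0.7 17.9] after [ 0.4  0.7 17.9] t 11.83 F [-0.5 -0.2  0.9] grip 0.0 op 0.601
eef_pos: [445.6, -86.6, 117.3]
contact_force: [-0.1, -0.9, -0.5]
grasp_force: 0.0
turn [ 0.004 -0.     0.001] shift before turn [ 0.2 -0.7 20.3] after [ 0.2 -0.6 20.3] t 12.0 F [-0.1 -0.9 -0.5] grip 0.0 op 0.601
```

```bash
python3 steer.py '{"wx":[0,0,0,0,0],"wy":[0,0,0,0,0],"wz":[0,0,0,0,0],"dx":[0,0,0,0,0],"dy":[0,0,0,0,0],"dz":[10,10,0,0,0],"finger_gap":[0.6,0.6,0.6,0.4,0.2]}' 60 |grep -E 'eef|force'
python3 steer.py '{"wx":[0,0,0,0],"wy":[0,0,0,0],"wz":[0,0,0,0],"dx":[0,0,0,0],"dy":[0,0,0,0],"dz":[0,0,0,0],"finger_gap":[0,0,0,0]}' 60
python3 - <<'E'
from h import *
S=np.array([445,-86.3,0]); go(S+[0,0,97],down(-.19))
E
```

```text
eef_pos: [444.5, -86.0, 96.3]
contact_force: [1.8, 0.5, 0.1]
grasp_force: 0.1
clock: 12.75
eef_pos: [444.5, -86.1, 96.6]
tcp_rot: [3.139, -0.0, 1.382]
contact_force: [-1.0, 0.2, 2.9]
opening: 0.287
grasp_force: 59.3
turn [ 0.002 -0.     0.001] shift before turn [-0.1  0.5 -0.4] after [-0.1  0.5 -0.4] t 12.75 F [-1.   0.2  2.9] grip 59.3 op 0.287
```

```bash
python3 steer.py '{"wx":[0,0,0,0,0],"wy":[0,0,0,0,0],"wz":[0,0,0,0,0],"dx":[0,0,0,0,0],"dy":[0,0,0,0,0],"dz":[-15,-25,-35,-35,-35],"finger_gap":[0,0,0,0,0]}' |grep -E 'eef|force'
python3 steer.py '{"wx":[0,0,0,0,0],"wy":[0,0,0,0,0],"wz":[0,0,0,0,0],"dx":[0,0,0,0,0],"dy":[0,0,0,0,0],"dz":[-15,0,0,0,0],"finger_gap":[0,0,0,0,0]}' |grep -E 'eef|force'
python3 - <<'E'
from h import *
P0+=Rp@[-2.2,0,0]
go(pl(0,0,175),onplate(0))
s=r.sense();A=R.from_euler('xyz',s['tcp_rot']).as_matrix();p=s['eef_pos']
for n in('scene','top'):
    im=r.grab_frame(n); m=cv2.inRange(hsv(im),(45,120,60),(80,255,255))
    cs,_=cv2.findContours(m,cv2.RETR_EXTERNAL,cv2.CHAIN_APPROX_NONE); c=max(cs,key=cv2.contourArea)
    th=np.linspace(0,2*np.pi,60,endpoint=False)
    h=cv2.convexHull(np.array([proj(n,p+A@np.array([44*np.cos(t),44*np.sin(t),z])) for t in th for z in(30.6,25.6)],np.float32))
    print(n,len(c),cv2.boundingRect(c),cv2.fitEllipse(cv2.convexHull(c)),'pred',cv2.boundingRect(h),cv2.fitEllipse(h),cv2.contourArea(cv2.convexHull(c)),cv2.contourArea(h))
E
```

```text
eef_pos: [443.5, -85.9, 242.6]
contact_force: [0.8, 0.4, -1.6]
grasp_force: 60.7
eef_pos: [443.0, -85.8, 254.7]
contact_force: [0.2, -0.9, -1.9]
grasp_force: 60.8
turn [-0.472 -0.01   0.04 ] shift before turn [-105.3  129.2  -20.9] after [-99.8 128.3  42.1] t 13.58 F [ 0.2 -0.9 -1.9] grip 60.8 op 0.286
scene 95 (302, 165, 32, 20) ((317.51239013671875, 173.54286193847656), (21.0443172454834, 31.46849822998047), 95.46382904052734) pred (301, 161, 34, 26) ((317.5948181152344, 174.11080932617188), (25.08838653564453, 33.0534782409668), 96.01718139648438) 447.5 650.114754111506
top 23 (295, 245, 9, 10) ((299.2841491699219, 249.71163940429688), (5.653155326843262, 11.544330596923828), 137.61648559570312) pred (292, 227, 30, 30) ((307.1262512207031, 242.0369415283203), (29.138891220092773, 29.25104522705078), 130.0080108642578) 41.0 668.2715036533773
```

```bash
python3 steer.py '{"wx":[-0.118,-0.118,-0.118,-0.118,0],"wy":[-0.0025,-0.0025,-0.0025,-0.0025,0],"wz":[0.01,0.01,0.01,0.01,0],"dx":[0,0,0,0,0],"dy":[0,0,0,0,0],"dz":[0,0,0,0,0],"finger_gap":[0,0,0,0,0]}' |grep -E 'eef|force'
python3 steer.py '{"wx":[0,0,0,0,0],"wy":[0,0,0,0,0],"wz":[0,0,0,0,0],"dx":[-20,-20,-20,-20,-20],"dy":[25.6,25.6,25.6,25.6,25.6],"dz":[8,8,8,8,8],"finger_gap":[0,0,0,0,0]}' |grep -E 'eef|force'
python3 steer.py '{"wx":[0,0,0,0],"wy":[0,0,0,0],"wz":[0,0,0,0],"dx":[0,0,0,0],"dy":[0,0,0,0],"dz":[0,0,0,0],"finger_gap":[0,0,0,0]}' |grep -E 'eef|force'
python3 - <<'E'
from h import *
P0+=Rp@[-2.2,0,0]
go(pl(0,0,135),onplate(0))
s=r.sense();A=R.from_euler('xyz',s['tcp_rot']).as_matrix();p=s['eef_pos']
n='scene';im=r.grab_frame(n); m=cv2.inRange(hsv(im),(45,120,50),(80,255,255))
cs,_=cv2.findContours(m,cv2.RETR_EXTERNAL,cv2.CHAIN_APPROX_NONE); c=max(cs,key=cv2.contourArea)
th=np.linspace(0,2*np.pi,60,endpoint=False)
h=cv2.convexHull(np.array([proj(n,p+A@np.array([44*np.cos(t),44*np.sin(t),z])) for t in th for z in(30.6,25.6)],np.float32))
print(cv2.boundingRect(c),cv2.boundingRect(h))
# tape on plate: bounding box vs model
S=cv2.imread('pics/s3.png');mt=cv2.inRange(hsv(S[:,:,::-1].copy()),(12,60,90),(30,255,255)); c=blob(mt,(268,126,303,162)); print('tape',cv2.boundingRect(c),cv2.fitEllipse(c))
for o in(P0,):
    h=cv2.convexHull(np.array([proj(n,pl(-1.4+46*np.cos(t),46*np.sin(t),z)) for t in th for z in(0,24)],np.float32)); print('pred',cv2.boundingRect(h),cv2.fitEllipse(h))
cv2.imwrite('pics/g.png',np.hstack([cv2.resize(im[85:185,235:335],None,fx=4,fy=4,interpolation=cv2.INTER_CUBIC)[:,:,::-1],cv2.cvtColor(cv2.resize(mt[105:185,255:335],(400,400)),cv2.COLOR_GRAY2BGR)]))
E
```

```text
eef_pos: [439.5, -85.1, 253.0]
contact_force: [-2.3, 0.8, -3.1]
grasp_force: 60.8
eef_pos: [551.3, -214.8, 278.7]
contact_force: [0.1, 1.1, -1.3]
grasp_force: 60.8
eef_pos: [549.4, -212.7, 278.2]
contact_force: [-0.1, -0.8, -2.0]
grasp_force: 60.8
turn [-0.001 -0.001  0.001] shift before turn [-0.6 -0.3 42.9] after [-0.5 -0.4 42.9] t 14.85 F [-0.1 -0.8 -2. ] grip 60.8 op 0.287
(290, 111, 17, 25) (288, 110, 30, 29)
tape (273, 131, 29, 27) ((286.9217224121094, 143.94482421875), (24.55927276611328, 26.104158401489258), 125.63209533691406)
pred (272, 130, 30, 30) ((286.7306213378906, 145.30972290039062), (28.35800552368164, 29.747177124023438), 135.40219116210938)
```

View pics/g.png

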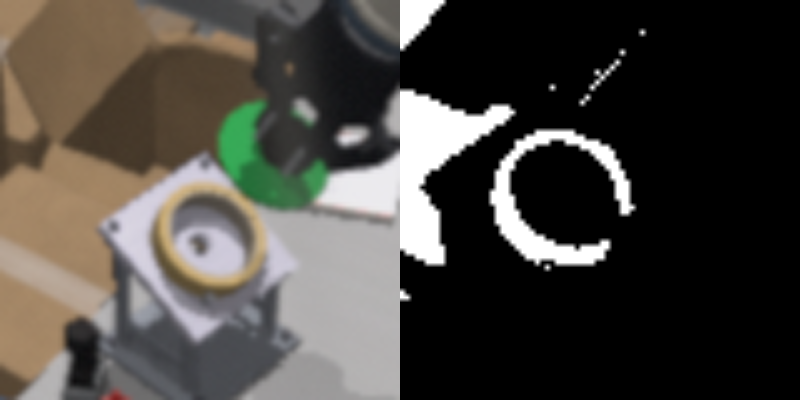

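The tape is well seated (ring from 273 to 302 px, as predicted) and the hole is visible inside it. The flange is square above it, so I lower along the plate's normal.

```bash
python3 steer.py '{"wx":[0,0,0,0,0],"wy":[0,0,0,0,0],"wz":[0,0,0,0,0],"dx":[-0.5,0,0,0,0],"dy":[-0.4,0,0,0,0],"dz":[20,20,20,15,0],"finger_gap":[0,0,0,0,0]}' |grep -E 'eef|force'
python3 steer.py '{"wx":[0,0,0],"wy":[0,0,0],"wz":[0,0,0],"dx":[0,0,0],"dy":[0,0,0],"dz":[0,0,0],"finger_gap":[0,0,0]}' |grep -E 'eef|force'
python3 - <<'E'
from h import *
P0+=Rp@[-2.2,0,0]
go(pl(0,0,88.6),onplate(0)); print(Rp.T@r.sense()['contact_force'],proj('scene',P0),proj('top',P0))
im=r.grab_frame('scene');cv2.imwrite('pics/h.png',cv2.resize(im[105:175,250:320],None,fx=8,fy=8,interpolation=cv2.INTER_CUBIC)[:,:,::-1])
E
```

```text
eef_pos: [582.0, -220.4, 209.4]
contact_force: [-0.8, 0.4, -1.0]
grasp_force: 60.8
eef_pos: [583.0, -221.5, 213.6]
contact_force: [0.3, 0.1, -2.1]
grasp_force: 60.8
turn [0.004 0.    0.001] shift before turn [ 0.4 -2.1 16. ] after [ 0.4 -2.  16. ] t 15.57 F [ 0.3  0.1 -2.1] grip 60.8 op 0.285
[-0.66756517  0.17000576 -1.9807536 ] [285.22713911 146.58078956] [348.31676155 188.01737704]
```

```bash
python3 steer.py '{"wx":[0,0,0,0],"wy":[0,0,0,0],"wz":[0,0,0,0],"dx":[0.4,0,0,0],"dy":[-1.0,0,0,0],"dz":[6,6,0,0],"finger_gap":[0,0,0,0]}' |grep -E 'eef|contact'
python3 steer.py '{"wx":[0,0,0],"wy":[0,0,0],"wz":[0,0,0],"dx":[0,0,0],"dy":[0,0,0],"dz":[3,0,0],"finger_gap":[0,0,0]}' |grep -E 'eef|contact'
python3 steer.py '{"wx":[0,0,0],"wy":[0,0,0],"wz":[0,0,0],"dx":[0,0,0],"dy":[0,0,0],"dz":[3,0,0],"finger_gap":[0,0,0]}' |grep -E 'eef|contact'
python3 - <<'E'
from h import *
P0+=Rp@[-2.2,0,0]
go(pl(0,0,88.6),onplate(0)); print(Rp.T@r.sense()['contact_force'])
E
```

```text
eef_pos: [587.2, -222.2, 200.5]
contact_force: [0.1, 0.5, -1.7]
eef_pos: [588.8, -222.6, 198.3]
contact_force: [-1.0, 0.6, -1.9]
eef_pos: [590.1, -222.9, 195.6]
contact_force: [-0.0, 0.2, -2.2]
turn [ 0.003 -0.     0.   ] shift before turn [ 0.1 -0.3 -3.3] after [ 0.1 -0.3 -3.3] t 16.45 F [-0.   0.2 -2.2] grip 60.8 op 0.285
[-1.06406215  0.15733169 -1.93665101]
```

```bash
for i in 1; do python3 steer.py '{"wx":[0,0,0],"wy":[0,0,0],"wz":[0,0,0],"dx":[0,0,0],"dy":[0,0,0],"dz":[3,0,0],"finger_gap":[0,0,0]}' |grep -E 'contact'
python3 steer.py '{"wx":[0,0,0],"wy":[0,0,0],"wz":[0,0,0],"dx":[0,0,0],"dy":[0,0,0],"dz":[3,0,0],"finger_gap":[0,0,0]}' |grep -E 'contact'; done
python3 - <<'E'
from h import *
P0+=Rp@[-2.2,0,0]
go(pl(0,0,88.6),onplate(0)); print(Rp.T@r.sense()['contact_force'])
E
```

```text
contact_force: [-0.3, -0.1, -1.3]
contact_force: [-0.8, 0.3, -2.6]
turn [ 0.002 -0.     0.   ] shift before turn [ 0.1 -0.3 -9.3] after [ 0.1 -0.3 -9.3] t 16.95 F [-0.8  0.3 -2.6] grip 60.8 op 0.283
[-1.88854123  0.16396635 -1.92342468]
```

```bash
for i in 1; do python3 steer.py '{"wx":[0,0,0],"wy":[0,0,0],"wz":[0,0,0],"dx":[0,0,0],"dy":[0,0,0],"dz":[3,0,0],"finger_gap":[0,0,0]}' |grep -E 'contact'
python3 steer.py '{"wx":[0,0,0],"wy":[0,0,0],"wz":[0,0,0],"dx":[0,0,0],"dy":[0,0,0],"dz":[3,0,0],"finger_gap":[0,0,0]}' |grep -E 'contact'; done
python3 - <<'E'
from h import *
P0+=Rp@[-2.2,0,0]
go(pl(0,0,54.6),onplate(0)); print(Rp.T@r.sense()['contact_force'])
E
```

```text
contact_force: [-0.5, -0.0, -2.7]
contact_force: [1.1, -0.2, -2.2]
turn [ 0.003 -0.     0.   ] shift before turn [ 0.1 -0.6 18.7] after [ 0.1 -0.5 18.7] t 17.45 F [ 1.1 -0.2 -2.2] grip 60.8 op 0.289
[ 0.02247246  0.05286806 -2.48467283]
```

```bash
python3 steer.py '{"wx":[0,0,0,0,0],"wy":[0,0,0,0,0],"wz":[0,0,0,0,0],"dx":[0,0,0,0,0],"dy":[0,0,0,0,0],"dz":[4,0,4,0,0],"finger_gap":[0,0,0,0,0]}' |grep -E 'contact'
python3 steer.py '{"wx":[0,0,0,0,0],"wy":[0,0,0,0,0],"wz":[0,0,0,0,0],"dx":[0,0,0,0,0],"dy":[0,0,0,0,0],"dz":[4,0,4,0,0],"finger_gap":[0,0,0,0,0]}' |grep -E 'contact'
python3 - <<'E'
from h import *
P0+=Rp@[-2.2,0,0]
go(pl(0,0,54.6),onplate(0)); print(Rp.T@r.sense()['contact_force'])
E
```

```text
contact_force: [1.2, 1.0, -2.4]
contact_force: [1.0, 0.4, -2.0]
turn [ 0.003 -0.     0.   ] shift before turn [ 0.1 -0.5  2.6] after [ 0.1 -0.5  2.6] t 18.28 F [ 1.   0.4 -2. ] grip 60.7 op 0.283
[-0.09009987  0.64248711 -2.20802216]
```

```bash
for i in 1; do python3 steer.py '{"wx":[0,0,0],"wy":[0,0,0],"wz":[0,0,0],"dx":[0,0,0],"dy":[0,0,0],"dz":[2,0,0],"finger_gap":[0,0,0]}' |grep -E 'contact';python3 steer.py '{"wx":[0,0,0],"wy":[0,0,0],"wz":[0,0,0],"dx":[0,0,0],"dy":[0,0,0],"dz":[1,0,0],"finger_gap":[0,0,0]}' |grep -E 'contact'
python3 steer.py '{"wx":[0,0,0],"wy":[0,0,0],"wz":[0,0,0],"dx":[0,0,0],"dy":[0,0,0],"dz":[0.7,0,0],"finger_gap":[0,0,0]}' |grep -E 'contact'; done
python3 - <<'E'
from h import *
P0+=Rp@[-2.2,0,0]
go(pl(0,0,54.6),onplate(0)); print(Rp.T@r.sense()['contact_force'])
E
```

```text
contact_force: [2.4, 1.3, -1.7]
contact_force: [2.0, 0.8, -2.1]
contact_force: [-3.5, 1.4, 6.1]
turn [ 0.003 -0.     0.001] shift before turn [ 0.2 -0.6 -0.4] after [ 0.2 -0.6 -0.4] t 19.03 F [-3.5  1.4  6.1] grip 61.7 op 0.285
[-0.50251732  0.5328388   7.0972208 ]
```

```bash
python3 steer.py '{"wx":[0,0,0,0,0],"wy":[0,0,0,0,0],"wz":[0,0,0,0,0],"dx":[0,0,0,0,0],"dy":[0,0,0,0,0],"dz":[0,0,0,0,0],"finger_gap":[0.35,0.5,0.65,0.65,0.65]}' |grep -E 'eef|force|opening'
python3 steer.py '{"wx":[0,0,0,0,0],"wy":[0,0,0,0,0],"wz":[0,0,0,0,0],"dx":[0,0,0,0,0],"dy":[0,0,0,0,0],"dz":[-10,-20,-30,-40,-40],"finger_gap":[0.65,0.65,0.65,0.65,0.65]}' |grep -E 'clock|eef|force|opening'
python3 steer.py '{"wx":[0,0,0,0,0],"wy":[0,0,0,0,0],"wz":[0,0,0,0,0],"dx":[0,0,0,0,0],"dy":[-30,-30,-30,0,0],"dz":[-20,0,0,0,0],"finger_gap":[0.65,0.65,0.65,0.65,0.65]}' |grep -E 'clock|eef|force|opening'
python3 - <<'E'
from h import *
a=[cv2.resize(r.grab_frame(n)[y:y+90,x:x+90],None,fx=4.4,fy=4.4,interpolation=cv2.INTER_CUBIC) for n,x,y in(('scene',240,95),('top',290,145))]
cv2.imwrite('pics/z.png',np.hstack(a)[:,:,::-1])
im=r.grab_frame('scene'); m=cv2.inRange(hsv(im),(45,120,50),(80,255,255))
cs,_=cv2.findContours(m,cv2.RETR_EXTERNAL,cv2.CHAIN_APPROX_NONE); c=max(cs,key=cv2.contourArea)
th=np.linspace(0,2*np.pi,60,endpoint=False)
h=cv2.convexHull(np.array([proj('scene',pl(-1+44*np.cos(t),44*np.sin(t),z)) for t in th for z in(24,29)],np.float32))
print(cv2.boundingRect(c),cv2.boundingRect(h))
E
```

```text
eef_pos: [604.2, -226.3, 167.5]
contact_force: [-0.6, -1.0, 0.4]
opening: 0.652
grasp_force: 0.0
clock: 19.87
eef_pos: [540.5, -211.3, 293.0]
contact_force: [0.7, -1.1, 1.1]
opening: 0.649
grasp_force: 0.0
clock: 20.28
eef_pos: [453.6, -191.0, 268.8]
contact_force: [0.7, -0.8, -0.1]
opening: 0.655
grasp_force: 0.0
(276, 131, 25, 24) (274, 129, 27, 27)
```

View pics/z.png

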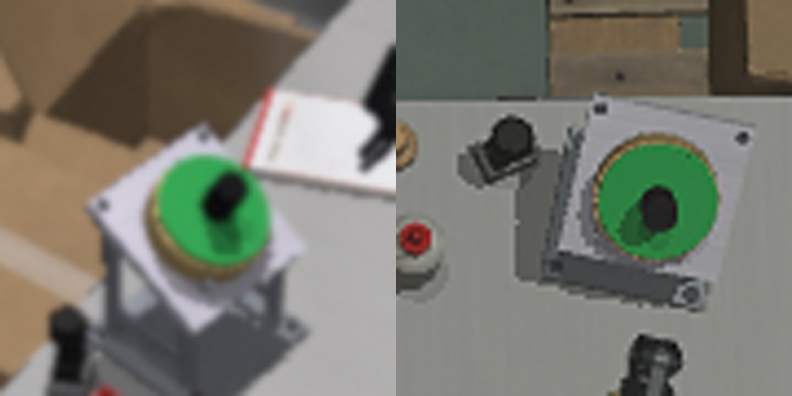

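Both views show the green flange lying flat on the tape, at about (213,213) in the left crop and (657,203) in the right. The glue is undisturbed and the gripper is clear, so I hand in.

```bash
python3 -c "
from rig import r
print(r.sign_off())"
```

```text
the job is handed in; nothing more can be done
None
```

I handed the job in at about 20 s: the tape lies against the pegs with the spindle through the plate and its flange on the tape, both released; no verdict was printed on sign-off.

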